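# Draw the turner out from under the half tray of a two-tier utensil box

## Robot

A 7-joint arm with a two-finger parallel gripper is mounted at the origin on a cart in front of the work surface, level with it; the furniture and walls round the work are solid. World frame = base frame: x ahead of the robot, y to its left, z up, the work surface at z = 0. Lengths are in m, angles in rad, forces in N, time in s.
With the tool pointing down it reaches from about 0.4 to 0.85 m from the base axis. Payload 4.5 kg.
Tool frame: the origin (TCP) lies at the centre of the arm's flange, where the gripper is bolted on; the fingertips stand 173 mm ahead of it and the grasp point (between the pads) lies 155 mm ahead of it (manip.grasp_offset is the distance from the TCP to the grasp point, in m); x points along the fingers, z is the direction in which the jaws open and shut, and the axes are right-handed (so a half turn about x gives the same grasp; the last joint's range is limited). The gripper opens to 85 mm and grips with 20 to 120 N. Pads are 22 mm wide; open, the fingers measure 114 mm over their backs; the gripper's body (76 mm by 85 mm) begins 54 mm behind the grasp point. The pads swing forward as they close: fully open they stand 13 mm farther back than shut.
Start: joints at [1.285, 0.689, -0.195, 1.565, 0.157, 0.902, -0.215], TCP at [0.197, -0.593, 0.405] pointing down, gripper open.
Joint ranges: [-3.01, 3.01], [-0.46, 2.08], [-1.47, 1.51], [0.13, 2.56], [-1, 4.14], [0.04, 2.09], [-2.66, 2.66]. Speed limits (rad/s): [2.57, 2.57, 3.14, 3.14, 3.14, 3.14, 3.14].

## Interface

Orientations are given as a 3x3 rotation matrix whose columns are the frame's x, y, z axes.
In Python, from rig import manip, imaging, models gives the robot as it stands.
- The arm moves only by the shell command python3 -m jog 'ROWS' [FORCE]. ROWS is a JSON object of lists of equal length, an entry for each row: "offset": the shift along the tool's x, y, z in cm, a list of three; "twist": the turn, a rotation vector about the tool's x, y, z in rad, a list of three; "fingers": the closure in counts, from 0 (fully open) to 255 (shut). A call has 1 to 20 rows; each row shifts and turns the pose as measured when the row begins, along the tool's axes as they then stand; what a row does not reach is not made up. A row lasts 1/10 s, in which the tool goes at most 50 mm and 8.59 degrees, less where a joint would pass 70% of its speed; a pose out of reach is approached as far as the arm can. A call is refused whole if a number of a shift passes 5 or a number of a turn 0.15, either way. A call with a gripper value outside its range is refused whole. The fingers move at their own pace and stop on an object; FORCE is the grip in N (left out, the last holds). Time passes only in rows, so rows that do not move let the fingers close. It gives the time, the measured TCP pose, the force and the opening at its end, in the units of the state.
- manip.get_state(): the state, without advancing time (a new reading comes with each control period).
- imaging.capture(name): name is "scene" or "top"; returns the picture (384x512x3 uint8, blue, green, red); there is no depth.
- imaging.camera_params(name): a dict with "K" (3x3 intrinsics, pixels), "extrinsics" (4x4, takes a point from world to camera coordinates). Camera axes: x right, y up, looking along -z (the intrinsics and any distortion apply to the point x, -y, -z); pixel columns grow to the right and rows downward; lengths in m; the calibration is good to about 2 mm. A picture is of the moment at which its call begins. camera_params takes no time and is no camera call.
- manip.sign_off(): hands the job in, once; it reports no verdict.
Trained networks look in the newest picture that a camera, given by its name, has taken for a name from the list of things; names that differ only in an ending like _2 or _b are one class to them, and where a whole thing is asked for, a point or a joint stands for the part that bears it (a point fixed in the world has none). Each returns a list of dicts, best first, with "p" (0 to 1); they miss things now and then, are a little off and sometimes report something else, mostly with a low value. They report only what shows in the picture. A call takes as long as a camera call.
- models.boxes_of(camera, name): "centre" ([column, row] in pixels, amid what is visible of it).
The state is a dict: "t": time; "joint_positions": joint angles; "joint_vel": joint speeds; "joint_torque": joint torques, N m; "ee_pos": TCP position; "orientation": TCP orientation; "force": force on the tool from outside, world axes, zero at the start; "ft_torque": the same for the moment, N m; "finger_gap": finger opening in m.
Only numpy, scipy, OpenCV 4.12 (cv2) and the standard library are available. Lean on these libraries where they do the work, as an engineer would, in place of code of your own. Each camera call takes 0.05 s, during which the arm holds its last target. There are 200 camera calls.

## Task

Push the shallow upper tray of the white utensil box all the way back to its stop at the closed end and leave it there, then take the wooden turner by its handle, tip it up and draw it out slantwise between the edge of the tray and the scooped end wall without forcing it against the box. Finish while still holding the turner up in the gripper, still, with the whole of it well clear above the box (a good 5 cm). Do not disturb the mug, the jam jar or the spice jar.

Things in the scene. Friction and masses are not known exactly. Their poses are not given: they have to be found in the camera images.
- utensil_box: White utensil box, fixed, open on top, 410 (x) x 250 (y) x 105 (z) mm outside, walls 8, floor 6 mm thick. Origin: centre of its underside on the worktop, z up, x along its length. End wall at -x (to the robot's left) is scooped: 85 mm high over its middle 100 mm, sloping up to 105 mm at 140 mm; other walls 105 mm. Ledges 7 mm wide, 67 to 71 mm up the long inner sides, carry the upper tray.
- upper_tray (a joint): Slide of the shallow white upper tray (185 mm long in box x, 230 wide, 31 deep) in the box, in m: 0 = at the scooped end, 0.205 = home at its stop at the +x end. Stays where left, about 3 N to move, cannot be lifted. Underside 72 mm, rim 103 mm above the worktop. When home it roofs the +x half of the well, leaving an opening about 205 mm long, 234 wide.
- tray_edge (a point): Middle of the top edge of the tray's outer face that looks to the scooped end, 103 mm above the worktop, at box x = -0.197 + slide value; axes as the box. This 4 mm thick wall, 31 mm high, can be pushed from the gap before it (58 to 92 mm wide at the start). Two loose teaspoons lie in the tray.
- turner: Slotted wooden turner (spatula), 340 mm long, 75 g, lying flat and loose on the floor of the well below the upper tray, handle towards the scooped end. Origin at the middle of its length on its underside, x from handle to blade, z up. Handle: 20 mm wide, 16 mm thick, from x = -170 to +66 mm. Blade: 62 mm wide, 7 mm thick, from x = +75 to +170 mm.
- turner_end (a point): Free end of the turner's handle (turner x = -170 mm, mid thickness).
- turner_tip (a point): Front edge of the turner's blade (turner x = +170 mm, mid thickness).
- mug: Cream mug, 92 mm wide, 93 mm high, with a handle, beyond the left end of the box; origin at the centre of its underside. Leave alone.
- jam: Jam jar with red lid, 65 mm across, 97 mm high, to the right of the box; origin at the centre of its underside. Leave alone.
- spice: Slim spice jar with red cap, 45 mm across, 106 mm high, to the right of the box; origin at the centre of its underside. Leave alone.

How it is judged:
By the outcome, as a careful person would: the job done as asked, in the order asked, and still so for the second after the job is handed in, while the arm keeps its last pose, push and grip.
It also fails if it takes over 58 s, if anything falls off the work surface, if the arm or the gripper's body presses on something with over 40 N, if the wrist force passes 120 N, or if a joint passes its speed limit or range.

## Working session

There is one attempt and no reset: what is moved stays moved. The work goes in short steps, Python scripts to look and compute and a shell command to move; the robot and the scene stay as the last step left them, time stands still between calls to the robot, and variables do not carry over. Pictures are saved under pics/ and viewed, about 8 in all and at most 12, crops included, and the job is handed in when it is done.

```bash
mkdir -p pics; ls; python3 - <<'E'
from rig import manip, imaging, models
import cv2,numpy as np
s=manip.get_state()
for k in s: print(k,np.round(s[k],3).tolist())
print(manip.grasp_offset)
for c in ("scene","top"):
    im=imaging.capture(c); cv2.imwrite(f"pics/{c}0.png",im)
    p=imaging.camera_params(c); print(c,{k:np.round(v,4).tolist() if not isinstance(v,str) else v for k,v in p.items()})
    for n in ["utensil_box","upper_tray","tray_edge","turner","turner_end","turner_tip","mug","jam","spice"]:
        print(n,[(np.round(d["centre"],1).tolist(),round(d["p"],2)) for d in models.boxes_of(c,n)[:2]])
a=cv2.imread("pics/scene0.png");b=cv2.imread("pics/top0.png")
E
```

```text
pics
t 0.0
joint_positions [1.285, 0.69, -0.195, 1.566, 0.157, 0.903, -0.215]
joint_vel [-0.002, 0.001, 0.0, -0.001, 0.0, 0.001, 0.0]
joint_torque [0.001, -53.96, -1.267, -15.854, 0.009, 0.009, -0.0]
ee_pos [0.196, -0.593, 0.404]
orientation [[-0.001, 0.949, 0.314], [0.002, 0.314, -0.949], [-1.0, -0.0, -0.002]]
force [0.807, -0.311, -0.463]
ft_torque [-0.048, 0.004, -0.028]
finger_gap 0.085
0.1547
scene {'K': [[386.4739, 0.0, 253.1287], [0.0, 386.4739, 188.4423], [0.0, 0.0, 1.0]], 'extrinsics': [[0.8402, -0.542, -0.0196, -0.4962], [0.2394, 0.3382, 0.9101, -0.158], [-0.4866, -0.7694, 0.4139, -1.1792], [0.0, 0.0, 0.0, 1.0]]}
utensil_box [([272.1, 192.8], 0.71), ([271.9, 179.3], 0.29)]
upper_tray [([270.7, 177.2], 0.63)]
tray_edge [([272.9, 175.5], 0.84), ([275.7, 191.9], 0.32)]
turner []
turner_end []
turner_tip []
mug [([217.8, 155.9], 0.61)]
jam [([325.9, 261.2], 0.55)]
spice [([360.0, 246.0], 0.64)]
top {'K': [[477.7689, 0.0, 256.6571], [0.0, 477.7689, 185.628], [0.0, 0.0, 1.0]], 'extrinsics': [[-0.2297, -0.9733, 0.0033, 0.0078], [0.7524, -0.1754, 0.6349, -0.4951], [-0.6173, 0.1483, 0.7726, -1.3035], [0.0, 0.0, 0.0, 1.0]]}
utensil_box []
upper_tray []
tray_edge []
turner []
turner_end []
turner_tip []
mug []
jam []
spice []
```

View pics/top0.png

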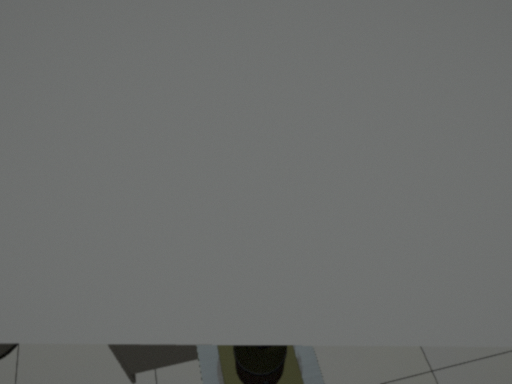

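View pics/scene0.png

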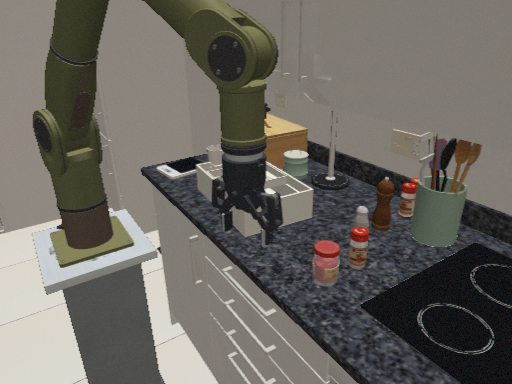

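The scene view shows the hand hiding the middle of the box (about 255,190), with the jars at (326,262) and (359,247). The top view is blocked by a grey board. I'll move the hand to the right to uncover the box.

```bash
python3 -m jog '{"offset":[[0,5,0],[0,5,0],[0,5,0],[0,5,0],[0,5,0],[0,5,0],[0,0,0]],"twist":[[0,0,0],[0,0,0],[0,0,0],[0,0,0],[0,0,0],[0,0,0],[0,0,0]],"fingers":[0,0,0,0,0,0,0]}'; python3 - <<'E'
from rig import imaging, models
import cv2,numpy as np
im=imaging.capture("scene"); cv2.imwrite("pics/s1.png",cv2.resize(im[120:300,150:400],None,fx=3.2,fy=3.2,interpolation=cv2.INTER_CUBIC))
for n in ["utensil_box","upper_tray","tray_edge","turner","turner_end","turner_tip","mug","jam","spice"]:
        print(n,[(np.round(d["centre"],1).tolist(),round(d["p"],2)) for d in models.boxes_of("scene",n)[:2]])
t=imaging.capture("top"); print(t.mean(), t[::60,::100].mean(2).round())
E
```

```text
t: 1.7
ee_pos: [0.485, -0.5004, 0.4024]
orientation: [[-0.001, 0.952, 0.305], [-0.001, 0.305, -0.952], [-1.0, -0.001, 0.0]]
force: [-0.1, 0.2, -1.0]
finger_gap: 0.0855
utensil_box [([253.9, 191.6], 0.87), ([327.1, 264.0], 0.23)]
upper_tray [([245.0, 179.0], 0.92)]
tray_edge [([248.4, 178.1], 0.92)]
turner []
turner_end []
turner_tip []
mug [([218.7, 155.1], 0.56)]
jam [([323.9, 262.4], 0.97)]
spice [([359.4, 246.6], 0.92)]
107.94188266330295 [[105. 109. 108. 109. 108. 105.]
 [107. 110. 111. 112. 109. 107.]
 [109. 112. 113. 112. 111. 108.]
 [110. 113. 113. 112. 112. 110.]
 [110. 112. 115. 113. 111. 110.]
 [108. 110. 112. 113. 111. 109.]
 [ 91. 103.  95.  84. 104. 102.]]
```

View pics/s1.png

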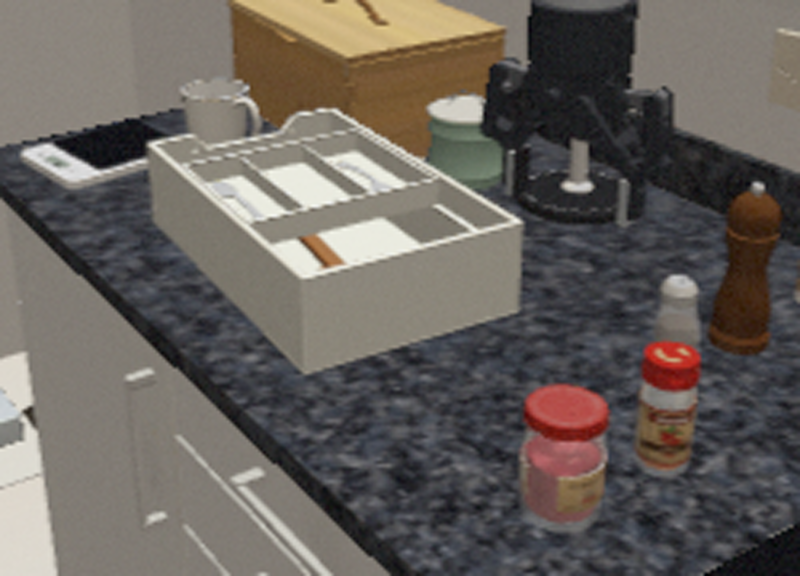

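The box is clearly seen. Its top rim corners in the crop are at (302,281), (520,225), (150,143) and (335,110), and the bottom corners at (308,370) and (517,313). A brown handle strip shows through the opening at about (320,250). I'll fit the box pose, then back-project.

```bash
cat > h.py <<'E'
import numpy as np
from rig import imaging
from scipy.optimize import least_squares
def cam(c="scene"):
    p=imaging.camera_params(c); return np.array(p["K"]),np.array(p["extrinsics"])
def proj(P,c="scene"):
    K,E=cam(c); q=np.atleast_2d(P)@E[:3,:3].T+E[:3,3]; q=q*[1,-1,-1]; r=q@K.T; return r[:,:2]/r[:,2:]
def back(uv,z,c="scene"):
    K,E=cam(c); d=np.linalg.inv(K)@[uv[0],uv[1],1]*[1,-1,-1]; R=E[:3,:3]; o=-R.T@E[:3,3]; d=R.T@d
    return o+d*(z-o[2])/d[2]
def b2w(P,pose):
    x,y,a=pose; P=np.atleast_2d(P); c,s=np.cos(a),np.sin(a)
    return np.c_[x+c*P[:,0]-s*P[:,1],y+s*P[:,0]+c*P[:,1],P[:,2]]
def w2b(P,pose):
    x,y,a=pose; P=np.atleast_2d(P)-[x,y,0]; c,s=np.cos(a),np.sin(a)
    return np.c_[c*P[:,0]+s*P[:,1],-s*P[:,0]+c*P[:,1],P[:,2]]
def full(uv,o=(150,120),f=3.2): return (np.atleast_2d(uv)+.5)/f-.5+np.array(o)
E
python3 - <<'E'
from h import *
M=np.array([[.205,-.125,.105],[.205,.125,.105],[-.205,-.125,.105],[-.205,.125,.105],[.205,-.125,0],[.205,.125,0]])
uv=full([[302,281],[521,225],[149,143],[335,109],[308,371],[518,313]])
r=least_squares(lambda p:(proj(b2w(M,p))-uv).ravel(),[.55,-.06,-1.57]); print(r.x,r.fun.reshape(-1,2).round(1))
np.save("box.npy",r.x)
f=lambda u,z:w2b(back(full([u])[0],z),r.x).round(4)
print("tray left-end rim",f([189,161],.103)); print("tray right rim near/far",f([280,222],.103),f([438,182],.103))
for u in ([300,236],[316,234],[326,267],[344,262]): print("handle",f(u,.022), f(u,.014))
print("mug jam spice",back((218.7,155),.05),back((324,262.4),.05),back((359.4,246.6),.05))
E
```

```text
[ 0.53974623 -0.06081824 -1.66134042] [[-0.3 -0.9]
 [ 1.3 -1.1]
 [-0.5 -0.6]
 [-0.3 -1.2]
 [-1.1  1.7]
 [ 0.8  0.2]]
tray left-end rim [[-0.1247 -0.1044  0.103 ]]
tray right rim near/far [[ 0.079  -0.0866  0.103 ]] [[0.0708 0.1069 0.103 ]]
handle [[-0.0366 -0.0095  0.022 ]] [[-0.052  -0.0021  0.014 ]]
handle [[-0.0323  0.0088  0.022 ]] [[-0.0476  0.0164  0.014 ]]
handle [[ 0.0482 -0.02    0.022 ]] [[ 0.034  -0.0128  0.014 ]]
handle [[0.0472 0.0026 0.022 ]] [[0.0329 0.0101 0.014 ]]
mug jam spice [0.62300979 0.3305913  0.05      ] [ 0.45607147 -0.53745049  0.05      ] [ 0.58190367 -0.53703339  0.05      ]
```

```bash
python3 - <<'E'
import cv2
from rig import imaging
im=imaging.capture("scene"); cv2.imwrite("pics/s2.png",cv2.resize(im[145:215,190:320],None,fx=6,fy=6,interpolation=cv2.INTER_CUBIC))
E
```

```text
(no output)
```

View pics/s2.png

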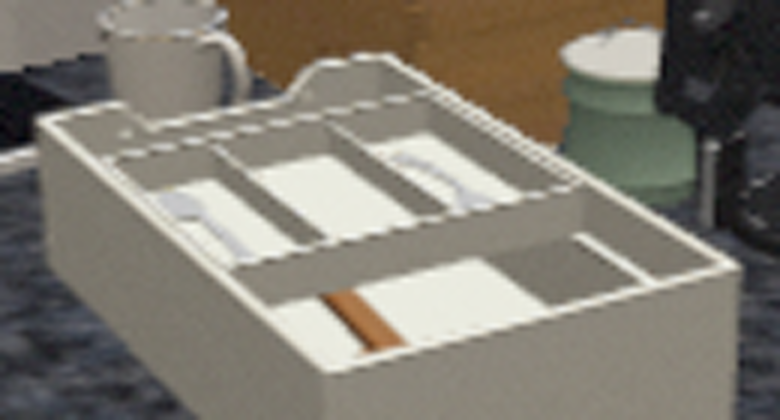

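```bash
python3 - <<'E'
from h import *
M=np.array([[.205,-.125,.105],[.205,.125,.105],[-.205,-.125,.105],[-.205,.125,.105],[.205,-.125,0],[.205,.125,0],[-.205,-.05,.085],[-.205,.05,.085]])
g=lambda u:full(u,(190,145),6)
uv=np.r_[g([[328,374],[740,268],[38,120],[390,55]]),full([[308,371],[518,313]]),g([[148,129],[285,103]])]
r=least_squares(lambda p:(proj(b2w(M,p)+[0,0,p[3]] if 0 else b2w(M,p[:3]))-uv).ravel(),[.55,-.06,-1.57],loss='soft_l1'); print(r.x.round(4),(proj(b2w(M,r.x))-uv).round(1).tolist())
np.save("box.npy",r.x)
f=lambda u,z:w2b(back(g([u])[0],z),r.x).round(4)
print("tray left",f([105,160],.103),f([435,95],.103)); print("tray right",f([240,268],.103),f([580,185],.103))
for u in ([352,290],[405,345]): print("handle +y top edge",f(u,.022))
for u in ([322,293],[368,348]): print("handle -y edge top/bottom",f(u,.022),f(u,.006))
print("gap pt",b2w([-.16,0,0],r.x),"push end",b2w([-.003,0,0],r.x), "axes deg",np.degrees(r.x[2]))
E
```

```text
[ 0.5388 -0.0623 -1.6569] [[-0.1, -0.1], [1.0, -0.3], [-0.4, -0.6], [-0.8, -1.0], [-0.8, 2.0], [1.0, 0.3], [-0.1, -0.8], [0.3, -1.1]]
tray left [[-0.118  -0.1129  0.103 ]] [[-0.114   0.1127  0.103 ]]
tray right [[ 0.0662 -0.1081  0.103 ]] [[0.0607 0.112  0.103 ]]
handle +y top edge [[-0.033   0.0088  0.022 ]]
handle +y top edge [[0.0493 0.0009 0.022 ]]
handle -y edge top/bottom [[-0.0384 -0.009   0.022 ]] [[-0.0691  0.0058  0.006 ]]
handle -y edge top/bottom [[ 0.042  -0.0194  0.022 ]] [[ 0.0134 -0.0049  0.006 ]]
gap pt [[0.55254903 0.09711859 0.        ]] push end [[ 0.53904911 -0.05929993  0.        ]] axes deg -94.93276758673738
```

```bash
python3 -m jog '{"offset":[[0,0,0],[0,0,0],[0,0,0],[0,0,0],[0,0,0],[0,0,0],[0,0,0],[0,0,0],[0,5,0],[0,5,0.1],[0,5,0.1],[0,5,0.1],[0,5,0.2],[0,5,0.2],[0,5,0.2],[0,5,0.2],[0,5,0.2],[0,5,0.2],[0,5,0.1]],"twist":[[-0.147,0,0],[-0.147,0,0],[-0.147,0,0],[-0.147,0,0],[-0.147,0,0],[-0.147,0,0],[-0.147,0,0],[-0.147,0,0],[0,0,0],[0,0,0],[0,0,0],[0,0,0],[0,0,0],[0,0,0],[0,0,0],[0,0,0],[0,0,0],[0,0,0],[0,0,0]],"fingers":[255,255,255,255,255,255,255,255,255,255,255,255,255,255,255,255,255,255,255]}' 40; python3 -c "
from rig import manip; print(manip.get_state()['joint_positions'])"
```

```text
t: 4.2
ee_pos: [0.5309, 0.0339, 0.3968]
orientation: [[-0.002, 0.092, 0.996], [-0.015, 0.996, -0.092], [-1.0, -0.016, -0.001]]
force: [0.1, -1.4, -0.2]
finger_gap: -0.0002
[ 0.10787327  0.6013866  -0.42547905  1.84611422  0.36098973  0.77635317
 -0.60656521]
```

```bash
python3 -m jog '{"offset":[[0,3.2,0.8],[0,3.2,0.8],[0,0.2,0],[3,0,0],[3,0,0],[3,0,0],[1,0,0],[0,0,0]],"twist":[[0,0,0.015],[0,0,0],[0,0,0],[0,0,0],[0,0,0],[0,0,0],[0,0,0],[0,0,0]],"fingers":[255,255,255,255,255,255,255,255]}'; python3 - <<'E'
from h import *
from rig import manip
import cv2
s=manip.get_state(); R=np.array(s["orientation"]); tip=np.array(s["ee_pos"])+.173*R[:,0]
print(w2b(tip,np.load("box.npy")))
im=imaging.capture("scene"); cv2.imwrite("pics/s3.png",cv2.resize(im[115:215,180:330],None,fx=5,fy=5,interpolation=cv2.INTER_CUBIC))
E
```

```text
t: 5.0
ee_pos: [0.555, 0.1116, 0.2971]
orientation: [[0.009, 0.078, 0.997], [0.008, 0.997, -0.078], [-1.0, 0.009, 0.009]]
force: [-1.1, -0.6, 1.0]
finger_gap: 0.0
[[-0.17622983  0.00263882  0.12416141]]
```

View pics/s3.png

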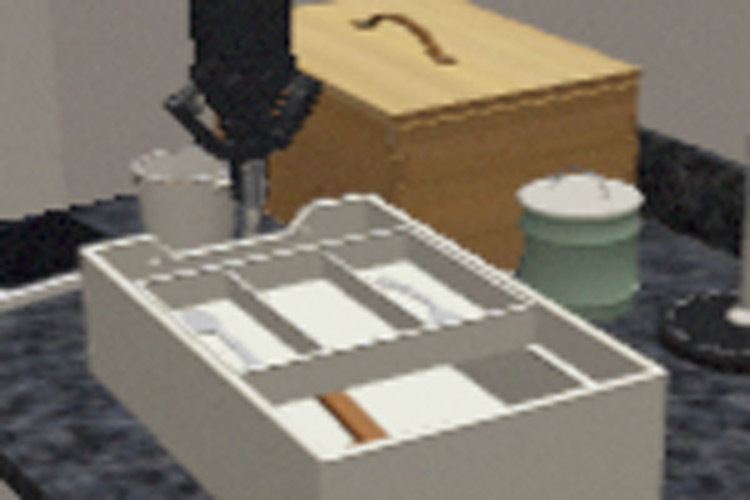

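The fingertips are just above the scooped wall at about (245,238) in the crop, and the tray is unmoved. I'll check that against the projection, then go 1.8 cm toward +x and down.

```bash
python3 - <<'E'
from h import *
p=np.load("box.npy"); print((proj(b2w([-.176,.003,.124],p))-[180,115])*5)
E
python3 -m jog '{"offset":[[0,-1.8,-0.2],[0,0,0],[1.5,0,0],[1.5,0,0],[1.2,0,0],[0,0,0]],"twist":[[0,0,-0.008],[0,0,0],[0,0,0],[0,0,0],[0,0,0],[0,0,0]],"fingers":[255,255,255,255,255,255]}'
```

```text
[[246.21312591 202.85895599]]
t: 5.65
ee_pos: [0.5549, 0.0893, 0.2615]
orientation: [[0.023, 0.084, 0.996], [0.001, 0.996, -0.085], [-1.0, 0.003, 0.023]]
force: [-0.8, 0.3, -0.8]
finger_gap: -0.0
```

```bash
python3 - <<'E'
from h import *
from rig import manip
import cv2
s=manip.get_state(); R=np.array(s["orientation"]); tip=np.array(s["ee_pos"])+.173*R[:,0]
b=w2b(tip,np.load("box.npy")); print(b, s["force"])
im=imaging.capture("scene"); im=cv2.resize(im[130:190,195:285],None,fx=8,fy=8,interpolation=cv2.INTER_CUBIC)
print((proj(tip)-[195,130])*8)
cv2.imwrite("pics/s4.png",im)
E
```

```text
[[-0.15289398  0.00691347  0.08853836]] [-0.8102825   0.33385844 -0.81755914]
[[304.82279057 286.93802786]]
```

View pics/s4.png

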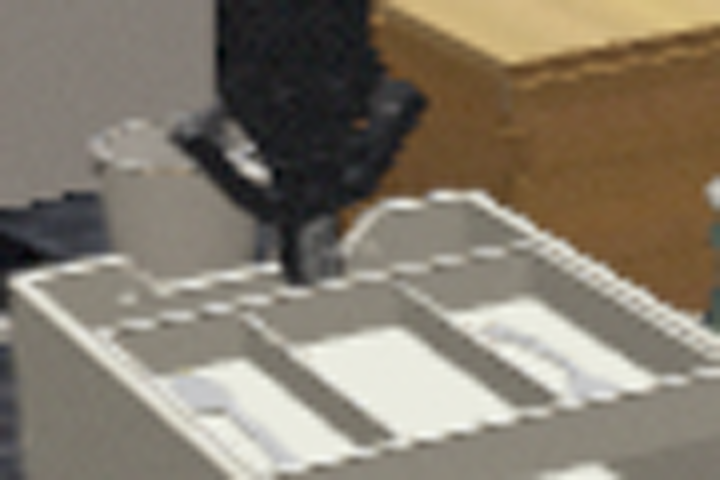

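The fingers are inside the gap: they vanish behind the tray rim at about (310,285), with free space to the wall. Now I'll push.

```bash
python3 -m jog '{"offset":[[0.6,0,0],[0,-1,0],[0,-1,0],[0,-1.5,0],[0,-1.5,0],[0,-1.5,0],[0,-1.5,0],[0,-1.5,0],[0,-1.5,0],[0,-1.5,0],[0,-0.5,0],[0,0,0]],"twist":[[0,0.023,0],[0,0,0],[0,0,0],[0,0,0],[0,0,0],[0,0,0],[0,0,0],[0,0,0],[0,0,0],[0,0,0],[0,0,0],[0,0,0]],"fingers":[255,255,255,255,255,255,255,255,255,255,255,255]}'; python3 - <<'E'
from h import *
from rig import manip
s=manip.get_state(); R=np.array(s["orientation"]); tip=np.array(s["ee_pos"])+.173*R[:,0]
print(w2b(tip,np.load("box.npy")),[(d["centre"],d["p"]) for d in [*([imaging.capture("scene")] and []),]])
E
```

```text
t: 6.9
ee_pos: [0.5437, -0.0496, 0.2577]
orientation: [[0.007, 0.086, 0.996], [0.013, 0.996, -0.086], [-1.0, 0.014, 0.006]]
force: [1.2, 3.6, -2.1]
finger_gap: 0.0001
[[-0.01544248  0.00484384  0.08467416]] []
```

```bash
python3 -m jog '{"offset":[[0,-0.7,0],[0,-0.5,0],[0,-0.4,0]],"twist":[[0,0,0],[0,0,0],[0,0,0]],"fingers":[255,255,255]}';python3 -m jog '{"offset":[[0,-0.4,0],[0,-0.4,0],[0,-0.4,0]],"twist":[[0,0,0],[0,0,0],[0,0,0]],"fingers":[255,255,255]}'
```

```text
t: 7.25
ee_pos: [0.5425, -0.059, 0.2578]
orientation: [[0.009, 0.077, 0.997], [0.024, 0.997, -0.078], [-1.0, 0.024, 0.007]]
force: [0.3, 11.0, -1.2]
finger_gap: 0.0
t: 7.55
ee_pos: [0.542, -0.0614, 0.2579]
orientation: [[0.012, 0.065, 0.998], [0.039, 0.997, -0.066], [-0.999, 0.04, 0.009]]
force: [-0.0, 8.7, 0.4]
finger_gap: -0.0002
```

The tip has stopped moving at 9–11 N, against the roughly 3 N needed to slide the tray, so the tray is home. I'll back off, lift and verify.

```bash
python3 -m jog '{"offset":[[0,2,0],[0,2,0],[-4,0,0],[-4,0,0],[-4,0,0],[-4,0,0],[-2,0,0],[0,0,0],[0,0,0]],"twist":[[0,0,0],[0,0,-0.035],[0,0,0],[0,0,0],[0,0,0],[0,0,0],[0,0,0],[0,0,0],[0,0,0]],"fingers":[255,255,255,0,0,0,0,0,0]}'; python3 - <<'E'
from h import *
from rig import manip,models
import cv2
im=imaging.capture("scene"); im=cv2.resize(im[140:220,190:310],None,fx=6.5,fy=6.5,interpolation=cv2.INTER_CUBIC)
cv2.imwrite("pics/s5.png",im)
for n in ["turner","turner_end","tray_edge"]: print(n,[(d["centre"],round(d["p"],2)) for d in models.boxes_of("scene",n)[:2]])
p=np.load("box.npy")
P=[[-.197,.014,.014],[-.143,.008,.014],[.193,-.11,.103],[.193,.11,.103],[.008,-.115,.103],[.008,.115,.103]]
print(((proj(b2w(P,p))-[190,140])*6.5).round())
E
```

```text
t: 8.45
ee_pos: [0.5415, -0.0245, 0.4446]
orientation: [[-0.002, 0.065, 0.998], [-0.01, 0.998, -0.065], [-1.0, -0.01, -0.002]]
force: [-0.2, -0.4, -0.3]
finger_gap: 0.0843
turner []
turner_end []
tray_edge [([264.9, 186.5], 0.81)]
[[265. 257.]
 [294. 289.]
 [369. 421.]
 [766. 319.]
 [198. 282.]
 [579. 198.]]
```

View pics/s5.png

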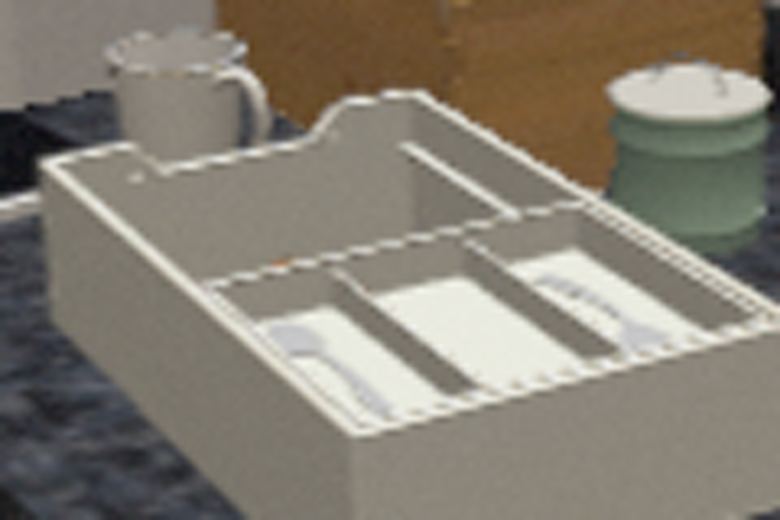

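The tray is home: its edge runs (205,285)–(585,205), as predicted, with the near side against the end wall. A sliver of brown handle end shows at (282,263).

```bash
python3 - <<'E'
from h import *
p=np.load("box.npy")
for u in ([282,262],[276,257],[282,265],[290,264],[272,266]): print(u,w2b(back(full([u],(190,140),6.5)[0],.022),p).round(4))
print(b2w([[-.125,.011,0],[-.12,.011,0]],p))
E
```

```text
[282, 262] [[-0.1716  0.0121  0.022 ]]
[276, 257] [[-0.1805  0.0122  0.022 ]]
[282, 265] [[-0.1674  0.0101  0.022 ]]
[290, 264] [[-0.1663  0.0149  0.022 ]]
[272, 266] [[-0.1691  0.0042  0.022 ]]
[[0.56049875 0.06130237 0.        ]
 [0.56006882 0.05632089 0.        ]]
```

```bash
python3 -m jog '{"offset":[[0,0,0],[0,4.4,0.1],[0,4.4,0.1],[0,0,0],[5,0,0],[5,0,0],[3,0,0],[0,0,0]],"twist":[[0.13,0,0],[0,0,0.01],[0,0,0],[0,0,0],[0,0,0],[0,0,0],[0,0,0],[0,0,0]],"fingers":[0,0,0,0,0,0,0,0]}'; python3 - <<'E'
from h import *
from rig import manip
s=manip.get_state(); R=np.array(s["orientation"]); p=np.load("box.npy")
print(w2b(np.array(s["ee_pos"])+.155*R[:,0],p), "tool y,z in box",w2b(R[:,1]+[p[0],p[1],0],p),w2b(R[:,0]+[p[0],p[1],0],p))
E
```

```text
t: 9.45
ee_pos: [0.5596, 0.0636, 0.3027]
orientation: [[-0.013, 0.198, 0.98], [-0.001, 0.98, -0.198], [-1.0, -0.004, -0.013]]
force: [-0.0, -0.7, -0.2]
finger_gap: 0.0856
[[-0.12692343  0.00785488  0.14771294]] tool y,z in box [[-0.99358968  0.11299036 -0.00356644]] [[ 0.0020718  -0.0133427  -0.99990884]]
```

```bash
python3 -m jog '{"offset":[[4,0,0.1],[4,0,0],[2,0,0],[1.4,0,0],[0.6,0,0],[0,0,0]],"twist":[[0,-0.013,0],[0,0,0],[0,0,0],[0,0,0],[0,0,0],[0,0,0]],"fingers":[0,0,0,0,0,0]}'; python3 -c "
from rig import manip; s=manip.get_state();print(s['ft_torque'],s['joint_positions'])"
```

```text
t: 10.05
ee_pos: [0.5637, 0.0628, 0.1828]
orientation: [[0.007, 0.199, 0.98], [-0.003, 0.98, -0.199], [-1.0, -0.002, 0.007]]
force: [-0.2, 0.2, -0.6]
finger_gap: 0.0852
[ 0.01714077  0.00446571 -0.05865577] [-0.06104116  0.96117607 -0.22696494  1.87182913  0.55536648  0.36602401
 -0.91688986]
```

```bash
python3 -m jog '{"offset":[[0,0,0],[0,0,0],[0,0,0],[0,0,0],[0,0,0],[0,0,0],[0,0,0],[0,0,0],[0,0,0],[0,0,0]],"twist":[[0,0,0],[0,0,0],[0,0,0],[0,0,0],[0,0,0],[0,0,0],[0,0,0],[0,0,0],[0,0,0],[0,0,0]],"fingers":[255,255,255,255,255,255,255,255,255,255]}' 60
```

```text
t: 11.05
ee_pos: [0.5655, 0.0628, 0.1874]
orientation: [[0.014, 0.2, 0.98], [-0.002, 0.98, -0.2], [-1.0, 0.001, 0.014]]
force: [0.5, -0.4, -0.7]
finger_gap: 0.0183
```

```bash
python3 -m jog '{"offset":[[0,0,0],[0,0,0],[0.3,0,0],[0.3,0,0],[0.3,0,0],[0,0,0]],"twist":[[0,0,0],[0,-0.01,0],[0,0,0],[0,0,0],[0,0,0],[0,0,0]],"fingers":[160,160,160,160,160,160]}';python3 -m jog '{"offset":[[0,0,0],[0,0,0],[0,0,0],[0,0,0]],"twist":[[0,0,0],[0,0,0],[0,0,0],[0,0,0]],"fingers":[255,255,255,255]}' 70
```

```text
t: 11.65
ee_pos: [0.5658, 0.063, 0.1794]
orientation: [[0.025, 0.2, 0.98], [-0.004, 0.98, -0.2], [-1.0, 0.001, 0.026]]
force: [-0.4, -0.6, 1.4]
finger_gap: 0.0318
t: 12.05
ee_pos: [0.5643, 0.0636, 0.1802]
orientation: [[0.023, 0.199, 0.98], [-0.005, 0.98, -0.199], [-1.0, -0.001, 0.023]]
force: [-0.6, -0.7, 3.2]
finger_gap: 0.0181
```

```bash
cat > plan.py <<'E'
# 2D plan in turner's vertical plane: s = box -x (tool y dir), z up. prints tool x,y offsets (cm), twist z
import sys
from h import *
from rig import manip
L,D=.290,.166
def tcp(xt,zt,th): # xt tip x, zt underside tip z
    c,s=np.cos(th),np.sin(th)
    r=np.array([xt,zt])+L*np.array([-c,s])+(.008+D)*np.array([s,c]); return r
def rows(W):
    for a,b in zip(W,W[1:]):
        ta,tb=np.radians(a[2]),np.radians(b[2]); d=tcp(b[0],b[1],tb)-tcp(a[0],a[1],ta)
        fx=np.array([-np.sin(ta),-np.cos(ta)]); fy=np.array([-np.cos(ta),np.sin(ta)])
        print([round(100*d@fx,1),round(100*d@fy,1)],round(tb-ta,3))
def now():
    s=manip.get_state(); R=np.array(s["orientation"]); p=np.load("box.npy"); o=np.array([p[0],p[1],0])
    ax=w2b(R[:,0]+o,p)[0]; ay=w2b(R[:,1]+o,p)[0]; th=np.arcsin(ay[2])
    t=w2b(np.array(s["ee_pos"])+(D+.008)*R[:,0]-L*R[:,1],p)[0]
    e=w2b(np.array(s["ee_pos"])+(D+.008)*R[:,0]+.05*R[:,1],p)[0]
    print("tip",t.round(4),"end",e.round(4),"th",np.degrees(th).round(1),"force",np.round(s["force"],1),"gap",s["finger_gap"],"t",s["t"]); return t[0],t[2],np.degrees(th)
E
python3 - <<'E'
from plan import *
a=now()
rows([a,(.163,.010,2),(.163,.011,5),(.163,.011,8),(.162,.011,11),(.160,.011,13)])
E
```

```text
tip [ 0.1611 -0.0144  0.0064] end [-0.1767  0.0243  0.0062] th -0.0 force [-0.6 -0.7  3.2] gap 0.018134847891572093 t 12.05
[np.float64(-1.4), np.float64(-0.8)] 0.036
[np.float64(-1.6), np.float64(-0.9)] 0.052
[np.float64(-1.5), np.float64(-1.0)] 0.052
[np.float64(-1.5), np.float64(-0.9)] 0.052
[np.float64(-1.0), np.float64(-0.4)] 0.035
```

```bash
python3 -m jog '{"offset":[[-1.4,-0.6,0],[-1.6,-0.9,0],[-1.5,-0.9,0],[-1.4,-0.8,0],[0,0,0]],"twist":[[0,0,0.036],[0,0,0.052],[0,0,0.052],[0,0,0.05],[0,0,0]],"fingers":[255,255,255,255,255]}'; python3 - <<'E'
from plan import *
a=now()
rows([a,(.157,.011,13),(.148,.011,14),(.14,.011,15),(.13,.011,16),(.12,.011,17),(.11,.011,18.5),(.10,.011,20)])
E
```

```text
t: 12.55
ee_pos: [0.5559, 0.0286, 0.2357]
orientation: [[0.059, 0.189, 0.98], [0.186, 0.962, -0.197], [-0.981, 0.194, 0.021]]
force: [0.6, -1.2, -0.9]
finger_gap: 0.0183
tip [ 0.1576 -0.0141  0.0087] end [-0.174   0.0219  0.0748] th 11.2 force [ 0.6 -1.2 -0.9] gap 0.018255027665513002 t 12.55
[np.float64(-1.1), np.float64(-0.5)] 0.031
[np.float64(-0.3), np.float64(0.6)] 0.017
[np.float64(-0.3), np.float64(0.5)] 0.017
[np.float64(-0.2), np.float64(0.7)] 0.017
[np.float64(-0.2), np.float64(0.7)] 0.017
[np.float64(-0.5), np.float64(0.5)] 0.026
[np.float64(-0.4), np.float64(0.5)] 0.026
```

```bash
python3 -m jog '{"offset":[[-1.1,-0.5,0],[-0.3,0.6,0],[-0.3,0.5,0],[-0.2,0.7,0],[0,0,0]],"twist":[[0,0,0.031],[0,0,0.017],[0,0,0.017],[0,0,0.017],[0,0,0]],"fingers":[255,255,255,255,255]}'; python3 - <<'E'
from plan import *
import cv2
a=now()
rows([a,(.12,.013,17),(.11,.013,18.5),(.10,.013,20),(.09,.013,22),(.08,.013,24),(.07,.014,26)])
im=imaging.capture("scene"); cv2.imwrite("pics/s6.png",cv2.resize(im[110:210,180:300],None,fx=6,fy=6,interpolation=cv2.INTER_CUBIC))
E
```

```text
t: 13.05
ee_pos: [0.5574, 0.0415, 0.2559]
orientation: [[0.071, 0.182, 0.981], [0.269, 0.943, -0.195], [-0.961, 0.277, 0.018]]
force: [-0.4, 0.4, -0.5]
finger_gap: 0.0181
tip [ 0.1244 -0.0112  0.0083] end [-0.2004  0.023   0.1026] th 16.1 force [-0.4  0.4 -0.5] gap 0.018056698940308417 t 13.05
[np.float64(-0.8), np.float64(0.3)] 0.016
[np.float64(-0.5), np.float64(0.5)] 0.026
[np.float64(-0.4), np.float64(0.5)] 0.026
[np.float64(-0.7), np.float64(0.3)] 0.035
[np.float64(-0.6), np.float64(0.3)] 0.035
[np.float64(-0.7), np.float64(0.3)] 0.035
```

View pics/s6.png

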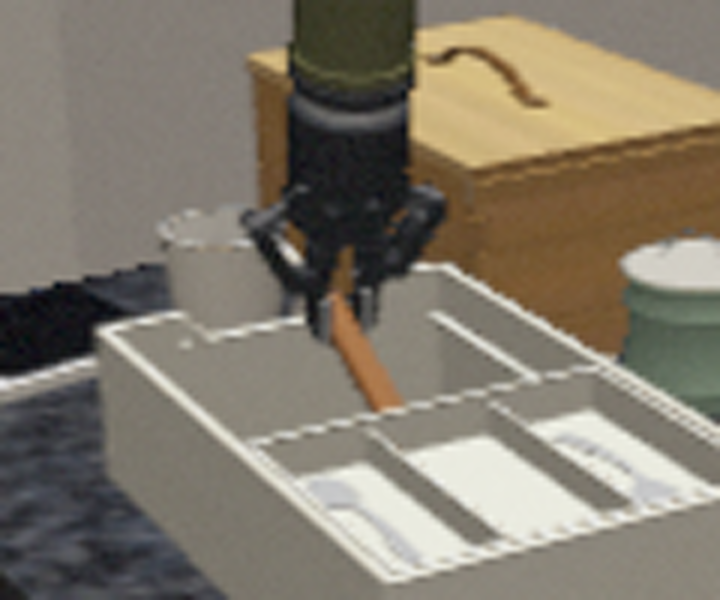

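The turner is held, slanting from the fingers (340,300) down behind the tray edge (390,405). The tray and mug are undisturbed, so I'll continue.

```bash
python3 -m jog '{"offset":[[-0.8,0.3,0],[-0.5,0.5,0],[-0.5,0.5,0],[-0.7,0.3,0],[-0.6,0.3,0],[0,0,0]],"twist":[[0,0,0.016],[0,0,0.026],[0,0,0.026],[0,0,0.035],[0,0,0.035],[0,0,0]],"fingers":[255,255,255,255,255,255]}'; python3 - <<'E'
from plan import *
a=now()
rows([a,(.07,.015,26),(.055,.017,27.5),(.04,.018,29),(.02,.019,30),(0,.022,30),(-.02,.025,30),(-.03,.03,30)])
E
```

```text
t: 13.7
ee_pos: [0.5578, 0.0509, 0.2934]
orientation: [[0.094, 0.168, 0.981], [0.4, 0.896, -0.192], [-0.912, 0.41, 0.017]]
force: [0.1, 0.3, -0.8]
finger_gap: 0.0177
tip [ 0.078  -0.0068  0.0157] end [-0.2305  0.0239  0.1553] th 24.2 force [ 0.1  0.3 -0.8] gap 0.01774769237181811 t 13.7
[np.float64(-0.5), np.float64(0.1)] 0.031
[np.float64(-0.3), np.float64(1.0)] 0.026
[np.float64(-0.1), np.float64(0.9)] 0.026
[np.float64(0.4), np.float64(1.5)] 0.017
[np.float64(0.7), np.float64(1.9)] 0.0
[np.float64(0.7), np.float64(1.9)] 0.0
[np.float64(0.1), np.float64(1.1)] 0.0
```

```bash
python3 -m jog '{"offset":[[-0.4,0.3,0],[-0.2,1.0,0],[0,1.0,0],[0.3,1.5,0],[0.6,1.9,0],[0.6,1.9,0],[0,1.1,0],[0,0,0]],"twist":[[0,0,0.025],[0,0,0.026],[0,0,0.026],[0,0,0.017],[0,0,0],[0,0,0],[0,0,0],[0,0,0]],"fingers":[255,255,255,255,255,255,255,255]}'; python3 - <<'E'
from plan import *
a=now()
x,z,t=a
rows([a,(-.035,.05,t),(-.035,.08,t),(-.035,.11,t),(-.035,.14,t),(-.035,.17,t),(-.035,.2,t)])
E
```

```text
t: 14.5
ee_pos: [0.573, 0.139, 0.33]
orientation: [[0.108, 0.156, 0.982], [0.489, 0.852, -0.189], [-0.866, 0.5, 0.015]]
force: [0.3, -0.3, -2.1]
finger_gap: 0.0185
tip [-0.0399  0.0043  0.0343] end [-0.3329  0.0323  0.2044] th 30.0 force [ 0.3 -0.3 -2.1] gap 0.018541447753843726 t 14.5
[np.float64(-1.6), np.float64(0.4)] 0.0
[np.float64(-2.6), np.float64(1.5)] 0.0
[np.float64(-2.6), np.float64(1.5)] 0.0
[np.float64(-2.6), np.float64(1.5)] 0.0
[np.float64(-2.6), np.float64(1.5)] 0.0
[np.float64(-2.6), np.float64(1.5)] 0.0
```

Clear of the tray edge, so now straight up.

```bash
python3 -m jog '{"offset":[[-1.7,0.7,0],[-2.6,1.5,0],[-2.6,1.5,0],[-2.6,1.5,0],[-2.6,1.5,0],[-2.6,1.5,0],[-2.6,1.5,0],[-1.5,0.9,0],[0,0,0],[0,0,0],[0,0,0]],"twist":[[0,0,0],[0,0,0],[0,0,0],[0,0,0],[0,0,0],[0,0,0],[0,0,0],[0,0,0],[0,0,0],[0,0,0],[0,0,0]],"fingers":[255,255,255,255,255,255,255,255,255,255,255]}'; python3 - <<'E'
from plan import *
import cv2
from rig import models
a=now()
im=imaging.capture("scene"); cv2.imwrite("pics/s7.png",cv2.resize(im[40:290,120:400],None,fx=2.4,fy=2.4,interpolation=cv2.INTER_CUBIC))
for n in ["turner_tip","turner_end","tray_edge","mug","jam","spice"]: print(n,[(np.round(d["centre"],1),round(d["p"],2)) for d in models.boxes_of("scene",n)[:1]])
s=manip.get_state(); R=np.array(s["orientation"]); print(proj(np.array(s["ee_pos"])+.17*R[:,0]-L*R[:,1]))
E
```

```text
t: 15.6
ee_pos: [0.5679, 0.1327, 0.5479]
orientation: [[0.098, 0.163, 0.982], [0.479, 0.857, -0.19], [-0.872, 0.489, 0.005]]
force: [-0.2, -0.2, -1.6]
finger_gap: 0.0182
tip [-0.0296 -0.0038  0.2543] end [-0.3246  0.0264  0.4205] th 29.3 force [-0.2 -0.2 -1.6] gap 0.018232654059330503 t 15.6
turner_tip [(array([233.9, 114. ]), 0.61)]
turner_end [(array([233.3, 114.6]), 0.78)]
tray_edge [(array([263.9, 186.4]), 0.82)]
mug [(array([218.9, 154.6]), 0.91)]
jam [(array([328.3, 262.8]), 0.83)]
spice [(array([359.9, 245.1]), 0.83)]
[[243.88131039 130.9470913 ]]
```

View pics/s7.png

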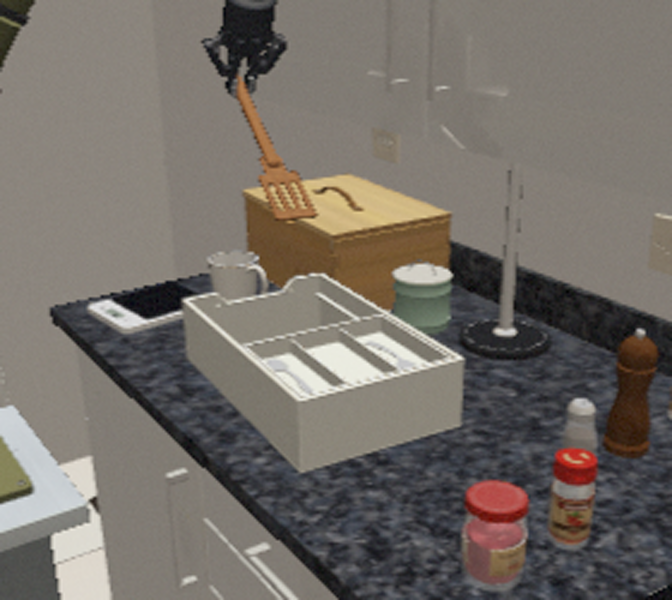

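The turner is held with its blade tip at (295,217) in the crop, or about (243,130) in the full picture. The model predicts (244,131), which puts the tip about 25 cm up. The tray is home, and the mug and jars are where they were.

```bash
python3 -m jog '{"offset":[[0,0,0],[0,0,0],[0,0,0]],"twist":[[0,0,0],[0,0,0],[0,0,0]],"fingers":[255,255,255]}'; python3 -c "
from rig import manip; s=manip.get_state(); print(s['joint_vel'],s['finger_gap']); manip.sign_off()"
```

```text
t: 16.25
ee_pos: [0.5681, 0.1332, 0.5484]
orientation: [[0.098, 0.163, 0.982], [0.48, 0.856, -0.19], [-0.872, 0.49, 0.006]]
force: [0.1, 0.6, -0.7]
finger_gap: 0.0181
[ 5.08876451e-04 -6.94634224e-05  1.95430198e-03 -3.75225241e-04
  1.64334943e-03 -2.38234743e-04 -7.91175332e-04] 0.018124276102529313
the job is handed in; nothing more can be done
```

The tray is back at its stop, and the turner is out of the box and held still above it. I handed the job in at about 16 s of the 58 s allowed.

- **Tray:** I pushed it with the closed fingertips until they stopped moving, at 9–11 N. The pictures afterwards show it home, within about 1 pixel of where it should be.
- **Turner:** I gripped it by the handle about 5 cm from its end. I tipped it in steps to 30° while drawing it back under the tray edge and over the scoop, then lifted it. Force readings between moves stayed under about 3 N.
- **Last checks:**
  - The calculated lowest point of the blade tip is 0.25 m up, about 15 cm above the rim, and the tip shows in the last picture where that predicts.
  - The grip is steady at 18 mm and the arm was essentially still.
  - The mug and spice jar were found within about 1–2 pixels of where they started. The jam jar read 2–4 pixels off in the last detection, but it looks unmoved and the arm never went near it after the start.

**Disagreements:**
- The "top" camera was blocked by a grey board, so everything rests on the scene camera.
- The gap reads 18 mm on the 20 mm handle, and I re-gripped once to get deeper.
- In the last picture the network put both the turner's tip and its end at about (234,114), which is the middle of the turner; I ignored that.

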